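# Put the lens tub away in the dry pot

### The arm

A 7-joint arm with a two-finger parallel gripper is mounted at the origin on a cart in front of the work surface, level with it; the furniture and walls round the work are solid. World frame = base frame: x ahead of the robot, y to its left, z up, the work surface at z = 0. Lengths are in mm, angles in rad, forces in N, time in s.
With the tool pointing down it reaches from about 400 to 925 mm from the base axis. Payload 4.1 kg.
Tool frame: the origin (TCP) lies at the very end of the fingers, on their centre line; the grasp point (between the pads) lies 19 mm behind it; x points along the fingers, y is the direction in which the jaws open and shut, and the axes are right-handed (so a half turn about x gives the same grasp; the last joint's range is limited). The gripper opens to 85 mm and grips with 20 to 120 N. Pads are 22 mm wide; open, the fingers measure 114 mm over their backs; the gripper's body (76 mm by 85 mm) begins 54 mm behind the grasp point. The pads swing forward as they close: fully open they stand 13 mm farther back than shut.
Start: joints at [1.228, 0.398, 0.045, 1.537, -0.019, 1.207, -0.051], TCP at [156.94, -630.804, 231.347] pointing down, gripper open.
Joint ranges: [-2.82, 2.82], [-0.49, 2.23], [-1.37, 1.46], [0, 2.46], [-1.36, 4.5], [0.23, 2], [-2.94, 2.94]. Speed limits (rad/s): [2.57, 2.57, 3.14, 3.14, 3.14, 3.14, 3.14].

### API

Orientations are given as a rotation vector (axis times angle).
In Python, from cell import ctrl gives the robot as it stands.
- The arm moves only by the tool jog_arm, never from a script. Its argument "commands" is text: rows parted by semicolons, each of 7 numbers parted by spaces: the shift along the world's x, y, z as a fraction of full scale, then the turn, a rotation vector about the world's x, y, z as a fraction of full scale, then the closure in counts, from 0 (fully open) to 255 (shut). A call has 1 to 12 rows; each row is the pose to reach, as a shift and turn from the pose commanded when the call began, turning the shorter way round; what a row does not reach only later rows make up. Full scale, the value 1, is 1 m for a shift and 180 degrees for a turn. A row lasts 1/8 s, in which the tool goes at most 62.5 mm and 10.7 degrees, less where a joint would pass 70% of its speed; a pose out of reach is approached as far as the arm can. A call with a number of a shift or a turn outside -1 to 1 is refused whole. A call with a gripper value outside its range is refused whole. The fingers move at their own pace and stop on an object; "grip_force" is the grip in N (left out, the last holds). Time passes only in rows, so rows that repeat a pose let the fingers close. It gives the time, the measured TCP pose, the force and the opening at its end, in the units of the state.
- ctrl.observe(): the state, without advancing time (a new reading comes with each control period).
- ctrl.capture(name): name is "side" or "top" or "wrist"; returns a dict with "color" (400x640x3 uint8, red, green, blue), "intrinsics" (3x3 intrinsics, pixels), "eye" and "rotation" of the camera in the world; the wrist camera has in their place "T_tool_cam" (4x4, takes a point from camera to tool coordinates, whose origin is the TCP and whose axes are the tool frame's). Camera axes: x right, y down, z forward; pixel columns grow to the right and rows downward; lengths in mm; the calibration is good to about 2 mm. A picture is of the moment at which its call begins: read the wrist's pose just before it. There is no depth.
- ctrl.close_job(): hands the job in, once; it reports no verdict.
Trained networks look in a picture, given as the dict that the camera call returned (one of the last four; its "shot" number tells which), for a name from the list of things; names that differ only in an ending like _2 or _b are one class to them, and where a whole thing is asked for, a point or a joint stands for the part that bears it (a point fixed in the world has none). Each returns a list of dicts, best first, with "score" (0 to 1); they miss things now and then, are a little off and sometimes report something else, mostly with a low value. They report only what shows in the picture. A call takes as long as a camera call.
- ctrl.masks_of(picture, label): "mask" (400x640 bool, what is visible of it) and "rect" ([centre column, centre row, width, height] in pixels, round what is visible of it).
The state is a dict: "t": time; "joints": joint angles; "dq": joint speeds; "joint_efforts": joint torques, N m; "ee_pos": TCP position; "eef_rot": TCP orientation; "ft_force": force on the tool from outside, world axes, zero at the start; "ft_torque": the same for the moment, N m; "gripper_width": opening from 0.0 (shut) to 1.0 (fully open).
Only numpy, scipy, OpenCV 4.12 (cv2) and the standard library are available. Lean on these libraries where they do the work, as an engineer would, in place of code of your own. Each camera call takes 0.05 s, during which the arm holds its last target. There are 200 camera calls.

### The job

Put the frosted lens tub away in the aluminium dry pot: lift the blue lid off by its black knob and lay it, knob up, in the middle of the round green mat, let go of it, then stand the tub upright in the middle of the pot, let go of it, and put the lid back so that it sits fully down on the rim. Set the lid and the tub down rather than dropping them, and do not knock over or shove the two post holders beside the tub, the wash bottle or the lens stand.

Things in the scene. Friction and masses are not known exactly. Their poses are not given: they have to be found in the camera images.
- pot: Open aluminium pot, fixed to the bench, round: outer diameter 132 mm, bore diameter 124 mm, rim 50 mm above the bench, inner floor 6 mm above the bench. Origin at the centre of its underside, z up. At the start the lid is on it and it is empty. The tub must stand near its middle to fit under the hollow lid, with 6 mm to spare above.
- lid_knob (a point): Centre of the lid's black knob (upright cylinder, diameter 30, 24 mm tall); z up out of the lid. Below this point: flat top of the blue drum (diameter 132) 28 mm; drum's lower edge, which sits on the pot's rim, 58 mm; foot of its tapered spigot (diameter 116, 4 mm play in the bore) 68 mm. Hollow inside, bore 105. So 108 mm above the bench on the pot, 72 mm on the mat. Loose, 0.25 kg, balanced.
- mat: Round green mat, fixed, 132 mm in diameter and 4 mm thick. Origin at the centre of its underside, on the bench.
- tub_centre (a point): Centre of the frosted, translucent closed tub standing on the bench; z up to its cap. Round, diameter 44, 64 mm tall, this point half-way up. About 0.06 kg. A post holder stands on each of two opposite sides (gap about 5 to 10 mm): fingers fit only on the other two sides, across the line from holder to holder.
- tall_holder: Black post holder with a steel post, bystander beside the tub, loose: foot 32 x 31 mm, 72 mm tall, a thumb screw sticking out to its -y. Origin at the centre of the underside of its 32 x 42 mm outline (thumb screw included).
- short_holder: Black empty post holder, bystander on the opposite side of the tub, loose: foot 32 x 31 mm, 44 mm tall, a thumb screw sticking out to its -y. Origin as for the tall one.
- wash_bottle: White wash bottle with a red cap and bent spout, bystander, loose: base 70 x 70 mm, 198 mm tall, the spout reaching out to its -y (outline 70 x 106 mm). Origin at the centre of the underside of that outline.
- lens_stand: Black lens ring on a steel pedestal, bystander, loose: foot 32 mm across, 106 mm tall. Origin at the centre of its underside.
- power_unit: Black instrument at the left, fixed: 173 mm high, its front face at x = 0.483 m from y = 0.08 to 0.36 m. Origin at the centre of its underside.
- sample_case: Open black case in the middle, fixed: its raised lid stands 170 mm high at y = -0.17 to -0.24 m, from x = 0.385 to 0.59 m. Origin at the centre of its underside.
- dewar: Blue dewar flask at the back, fixed: over 0.5 m high, 140 mm in radius about its origin, the centre of its underside.

How it is judged (in metres and radians):
On the way, in this order (a step that is already met when the one before it is completed fails the run):
1. the lid lies knob up on the mat, its centre within 30 mm of the mat's, let go and at rest (horizontal distance between lid_knob and mat below 0.03 m and z of lid_knob in the frame of mat between 0.068 and 0.076 m and angle between lid_knob's own z axis and vertical below 0.1 rad and contact force between the fingers and lid below 0.1 N and contact force between the fingers and tub below 0.1 N and linear speed of each of lid, tub below 0.02 m/s), for 0.2 s.
2. the tub stands upright on the floor of the pot, within 27 mm of its middle, let go, while the lid is still on the mat (all of step 1 and horizontal distance between tub_centre and pot below 0.027 m and z of tub_centre in the frame of pot between 0.032 and 0.043 m and angle between tub_centre's own z axis and vertical below 0.12 rad), for 0.2 s.
At the end, for the whole second after the job is handed in: The tub stands upright (within 7 degrees) on the pot's floor, within 27 mm of its middle, and the lid is fully down on the pot's rim: level within 3 degrees, its centre within 8 mm of the pot's axis and its height within 3 mm of seated. Both are at rest and let go (horizontal distance between tub_centre and pot below 0.027 m and z of tub_centre in the frame of pot between 0.032 and 0.043 m and angle between tub_centre's own z axis and vertical below 0.12 rad and horizontal distance between lid_knob and pot below 0.008 m and z of lid_knob in the frame of pot between 0.1045 and 0.1105 m and angle between lid_knob's own z axis and vertical below 0.05 rad and contact force between the fingers and lid below 0.1 N and contact force between the fingers and tub below 0.1 N and linear speed of each of lid, tub below 0.02 m/s); the robot touches nothing.
It fails at once if the lid is dropped (falls freely at more than 0.6 m/s) (linear speed of lid above 0.6 m/s and contact force between the fingers and lid below 0.1 N).
It fails at once if the tub is dropped (falls freely at more than 0.6 m/s) (linear speed of tub above 0.6 m/s and contact force between the fingers and tub below 0.1 N).
It fails at once if a post holder is knocked over or shoved by more than 30 mm (distance of any of tall_holder, short_holder from where it was at the start of the episode above 0.03 m or angle between any of tall_holder, short_holder's own z axis and vertical above 0.3 rad).
It fails at once if the wash bottle is knocked over or shoved by more than 30 mm (distance of wash_bottle from where it was at the start of the episode above 0.03 m or angle between wash_bottle's own z axis and vertical above 0.3 rad).
It fails at once if the lens stand is knocked over or shoved by more than 30 mm (distance of lens_stand from where it was at the start of the episode above 0.03 m or angle between lens_stand's own z axis and vertical above 0.3 rad).
It also fails if it takes over 72 s, if anything falls off the work surface, if the arm or the gripper's body presses on something with over 40 N, if the wrist force passes 120 N, or if a joint passes its speed limit or range.

## Working session

There is one attempt and no reset: what is moved stays moved. The work goes in short steps, Python scripts to look and compute and a tool call to move; the robot and the scene stay as the last step left them, time stands still between calls to the robot, and variables do not carry over. Pictures are saved under pics/ and viewed, about 8 in all and at most 12, crops included, and the job is handed in when it is done.

Besides the shell and the picture viewer there is one more tool, called after "Request:" by a JSON object that holds its "op" and its "data", one argument or row to a line. jog_arm: Moves the arm, as the interface text tells. Its arguments: {"type":"object","properties":{"commands":{"type":"string"},"grip_force":{"type":"number"}},"required":["commands"]}

```bash
ls; mkdir -p pics; cat > h.py <<'E'
import numpy as np, cv2
from cell import ctrl
from scipy.spatial.transform import Rotation as R
def cam(p,st=None):
    K=np.array(p["intrinsics"])
    if "T_tool_cam" in p:
        T=np.array(p["T_tool_cam"]);Rt=R.from_rotvec(st["eef_rot"]).as_matrix()
        return K,Rt@T[:3,3]+np.array(st["ee_pos"]),Rt@T[:3,:3]
    return K,np.array(p["eye"]),np.array(p["rotation"])
def ray(c,u,v):
    K,e,r=c; d=r@np.linalg.solve(K,[u,v,1]); return e,d
def atz(c,u,v,z):
    e,d=ray(c,u,v); return e+d*(z-e[2])/d[2]
def proj(c,X):
    K,e,r=c; q=K@(r.T@(np.array(X)-e)); return q[:2]/q[2]
def save(p,n): cv2.imwrite("pics/"+n,np.ascontiguousarray(p["color"][:,:,::-1]))
E
python3 - <<'E'
from h import *
s=ctrl.observe();print(s["t"],np.round(s["ee_pos"],1),np.round(s["eef_rot"],3),s["gripper_width"])
for n in("top","side"):
    p=ctrl.capture(n);c=cam(p);save(p,n+"0.png");print(n,np.round(c[1]),np.round(c[2],2).tolist())
    for l,z in(("lid_knob",85),("pot",25),("mat",4),("tub_centre",32),("tall_holder",36),("short_holder",22),("wash_bottle",100),("lens_stand",50)):
        for m in ctrl.masks_of(p,l)[:2]:
            r=m["rect"];print(n,l,round(m["score"],2),np.round(r),np.round(atz(c,r[0],r[1],z)))
E
```

```text
pics
0.0 [ 156.8 -630.1  230.3] [ 2.092  0.259 -2.093] 1.003079546712501
top [ 279. -135. 1326.] [-2.31, 1.82, -0.22]Traceback (most recent call last):
  File "<stdin>", line 7, in <module>
  File "h.py", line 13, in atz
    e,d=ray(c,u,v); return e+d*(z-e[2])/d[2]
                                        ~^^^
IndexError: invalid index to scalar variable.
```

```bash
sed -i 's/np.array(p\["rotation"\])$/R.from_rotvec(p["rotation"]).as_matrix()/' h.py
python3 - <<'E'
from h import *
s=ctrl.observe();print(R.from_rotvec(s["eef_rot"]).as_matrix().round(3))
for n in("top","side"):
    p=ctrl.capture(n);c=cam(p);save(p,n+"0.png");print(n,np.round(c[1]),np.round(c[2],2).tolist(),np.round(c[0]).tolist())
    for l,z in(("lid_knob",85),("pot",25),("mat",4),("tub_centre",32),("tall_holder",36),("short_holder",22),("wash_bottle",100),("lens_stand",50)):
        for m in ctrl.masks_of(p,l)[:2]:
            r=m["rect"];print(n,l,round(m["score"],2),np.round(r),np.round(atz(c,r[0],r[1],z)))
E
```

```text
[[-0.001  0.241 -0.97 ]
 [ 0.002 -0.97  -0.241]
 [-1.    -0.002  0.   ]]
top [ 279. -135. 1326.] [[0.23, -0.94, 0.23], [-0.97, -0.23, 0.05], [0.0, -0.24, -0.97]] [[408.0, 0.0, 318.0], [0.0, 408.0, 198.0], [0.0, 0.0, 1.0]]
top lid_knob 0.81 [394. 263.  40.  44.] [ 432. -333.   85.]
top pot 0.24 [278. 248.  24.  28.] [400.  25.  25.]
top mat 0.62 [232. 241.  38.  40.] [390. 178.   4.]
top tub_centre 0.58 [403. 207.  18.  20.] [ 623. -338.   32.]
top tall_holder 0.51 [414. 200.  12.  13.] [ 654. -365.   36.]
top short_holder 0.66 [388. 217.   7.  10.] [ 583. -299.   22.]
top wash_bottle 0.86 [281. 250.  27.  26.] [390.   4. 100.]
side [  59. -126. 1129.] [[0.17, -0.88, 0.45], [-0.98, -0.16, 0.07], [0.01, -0.45, -0.89]] [[437.0, 0.0, 324.0], [0.0, 437.0, 197.0], [0.0, 0.0, 1.0]]
side lid_knob 0.6 [424. 271.  56.  51.] [ 426. -322.   85.]
side pot 0.61 [419. 286.  48.  37.] [ 405. -323.   25.]
side pot 0.23 [443. 204.  15.  18.] [ 651. -372.   25.]
side mat 0.57 [235. 258.  50.  44.] [399. 169.   4.]
side tub_centre 0.62 [430. 210.  18.  24.] [ 622. -336.   32.]
side short_holder 0.74 [418. 224.  18.  17.] [ 579. -307.   22.]
side lens_stand 0.77 [308. 212.  10.  25.] [548.  -5.  50.]
```

View pics/top0.png

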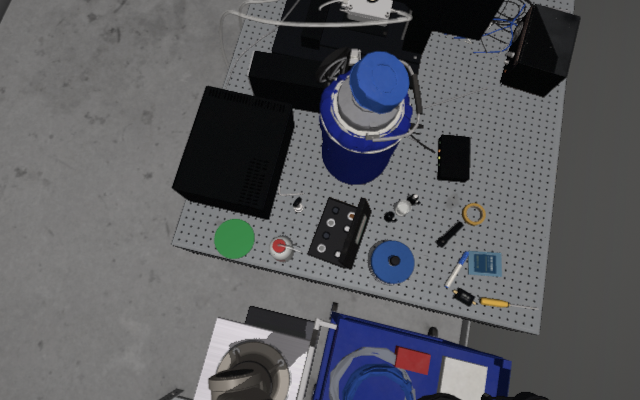

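View pics/side0.png

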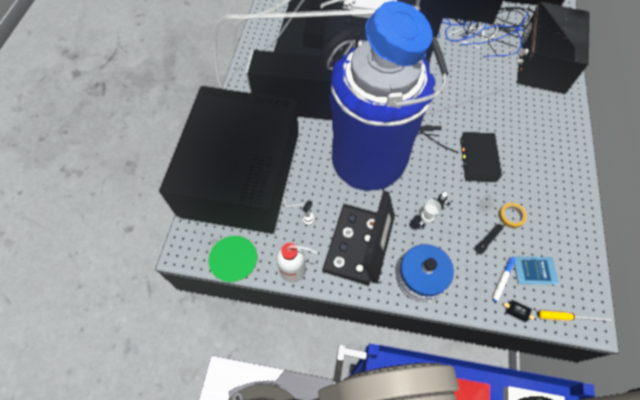

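```bash
cat >> h.py <<'E'
def tri(cs,uv):
    A=np.zeros((3,3));b=np.zeros(3)
    for c,(u,v) in zip(cs,uv):
        e,d=ray(c,u,v);d=d/np.linalg.norm(d);P=np.eye(3)-np.outer(d,d);A+=P;b+=P@e
    return np.linalg.solve(A,b)
E
python3 - <<'E'
from h import *
a=cam(ctrl.capture("top"));b=cam(ctrl.capture("side"))
for n,z,p,q in(("knob",118,(394.5,261),(430,264.5)),("mat",4,(234.5,239),(233,258)),("tub",60,(403,207),(431,208))):
    print(n,tri((a,b),(p,q)).round(),atz(a,*p,z).round(),atz(b,*q,z).round())
E
```

```text
knob [ 436. -331.  109.] [ 435. -330.  118.] [ 433. -328.  118.]
mat [397. 171.  11.] [397. 172.   4.] [399. 173.   4.]
tub [ 617. -333.   56.] [ 616. -333.   60.] [ 615. -332.   60.]
```

Request:
{"op": "jog_arm", "data": {
  "commands": "0.06 0.06 0.05 0 0 0 0; 0.12 0.12 0.05 0 0 0 0; 0.18 0.18 0.05 0 0 0 0; 0.23 0.24 0.05 0 0 0 0; 0.277 0.3 0.04 0 0 0 0; 0.277 0.3 0.03 0 0 0 0; 0.277 0.3 0.03 0 0 0 0; 0.277 0.3 0.03 0 0 0 0"
}}

```text
t: 2.1
ee_pos: [436.8, -326.4, 261.1]
eef_rot: [2.089, 0.267, -2.087]
ft_force: [-0.3, -0.2, 0.1]
gripper_width: 0.996
```

```bash
cat > look.py <<'E'
import sys
from h import *
n=sys.argv[1]
s=ctrl.observe();p=ctrl.capture("wrist");c=cam(p,s);save(p,n+".png")
print(s["t"],np.round(s["ee_pos"],1),np.round(s["ft_force"],1),s["gripper_width"],"eye",c[1].round(),c[2][:,2].round(2))
np.savez(n+".npz",K=c[0],e=c[1],r=c[2])
for a in sys.argv[2:]:
    l,z=a.split(":")
    for m in ctrl.masks_of(p,l)[:2]:
        r=m["rect"];print(l,round(m["score"],2),np.round(r),np.round(atz(c,r[0],r[1],float(z)),1))
E
python3 look.py w1 lid_knob:90 tub_centre:64 tall_holder:60 short_holder:44
```

```text
2.1 [ 436.8 -326.4  261.1] [-0.3 -0.2  0.1] 0.9964457284251338 eye [ 511. -309.  404.] [-0.28 -0.07 -0.96]
lid_knob 0.85 [319. 173. 130. 129.] [ 444.3 -330.5   90. ]
tub_centre 0.82 [368.  13.  47.  25.] [ 595.2 -337.6   64. ]
short_holder 0.85 [329.  23.  39.  43.] [ 582.5 -304.8   44. ]
```

View pics/w1.png

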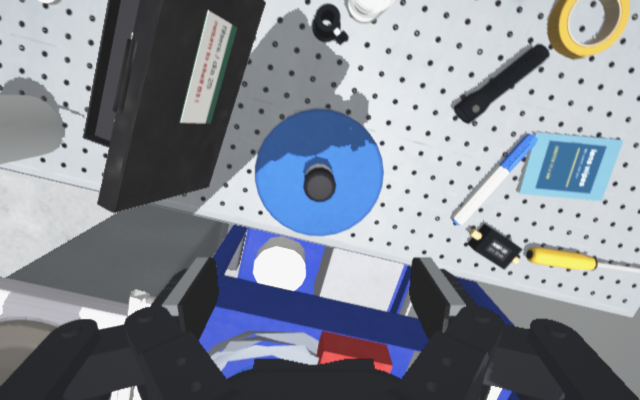

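```bash
cat > at.py <<'E'
import sys
from h import *
d=np.load(sys.argv[1]+".npz");c=(d["K"],d["e"],d["r"])
for a in sys.argv[2:]:
    u,v,z=map(float,a.split(","));print(a,atz(c,u,v,z).round(1))
E
python3 at.py w1 319,184,120 319,172,92
```

```text
319,184,120 [ 440.7 -331.1  120. ]
319,172,92 [ 445.4 -330.3   92. ]
```

Request:
{"op": "jog_arm", "data": {
  "commands": "0.004 -0.002 -0.05 0 0 0 0; 0.004 -0.002 -0.1 0 0 0 0; 0.004 -0.002 -0.1 0 0 0 0; 0.004 -0.002 -0.1 0 0 0 0",
  "grip_force": 50
}}

```text
t: 2.85
ee_pos: [438.6, -334.2, 163.2]
eef_rot: [2.094, 0.253, -2.09]
ft_force: [0.9, -0.2, 0.7]
gripper_width: 1.004
```

```bash
python3 look.py w2 lid_knob:90
```

```text
2.85 [ 438.6 -334.2  163.2] [ 0.9 -0.2  0.7] 1.00440059337128 eye [ 512. -317.  307.] [-0.28 -0.07 -0.96]
lid_knob 0.81 [310. 199. 182. 174.] [ 447.7 -330.8   90. ]
```

View pics/w2.png

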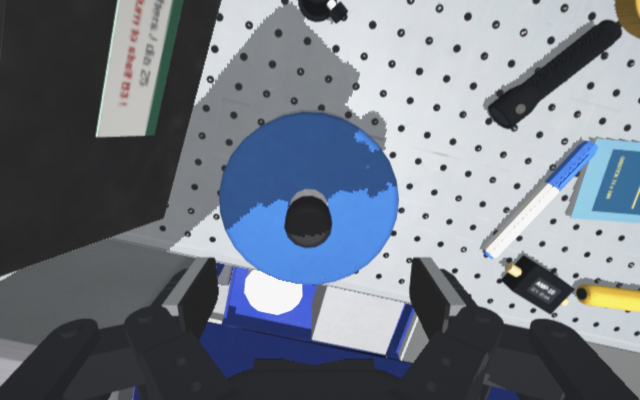

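```bash
python3 at.py w2 307.5,222,120 309,197,80
```

```text
307.5,222,120 [ 442.  -330.6  120. ]
309,197,80 [ 445.8 -330.2   80. ]
```

Request:
{"op": "jog_arm", "data": {
  "commands": "0.005 0.002 -0.03 0 0 0 0; 0.005 0.002 -0.06 0 0 0 0; 0.005 0.002 -0.07 0 0 0 0; 0.005 0.002 -0.07 0 0 0 255; 0.005 0.002 -0.07 0 0 0 255; 0.005 0.002 -0.07 0 0 0 255; 0.005 0.002 -0.07 0 0 0 255; 0.005 0.002 -0.07 0 0 0 255; 0.005 0.002 -0.07 0 0 0 255",
  "grip_force": 50
}}

```text
t: 4.08
ee_pos: [443.7, -331.2, 92.7]
eef_rot: [2.093, 0.255, -2.09]
ft_force: [-1.1, 0.6, 5.8]
gripper_width: 0.338
```

Request:
{"op": "jog_arm", "data": {
  "commands": "0 0 0.02 0 0 0 255; 0 0 0.06 0 0 0 255; 0 0 0.11 0 0 0 255; 0 0 0.16 0 0 0 255; 0 0 0.21 0 0 0 255; 0 0.05 0.21 0 0 0 255; 0 0.1 0.21 0 0 0 255; 0 0.15 0.21 0 0 0 255; 0 0.2 0.21 0 0 0 255; 0 0.25 0.21 0 0 0 255; 0 0.3 0.21 0 0 0 255; 0 0.3 0.21 0 0 0 255"
}}

```text
t: 5.58
ee_pos: [442.5, -26.1, 301.3]
eef_rot: [2.087, 0.266, -2.087]
ft_force: [0.1, -1.2, -2.2]
gripper_width: 0.331
```

Request:
{"op": "jog_arm", "data": {
  "commands": "-0.005 0.05 0 0 0 0 255; -0.015 0.1 0 0 0 0 255; -0.025 0.15 0 0 0 0 255; -0.035 0.18 0 0 0 0 255; -0.046 0.2 0 0 0 0 255; -0.046 0.2 0 0 0 0 255; -0.046 0.2 0 0 0 0 255; -0.046 0.2 -0.05 0 0 0 255; -0.046 0.2 -0.1 0 0 0 255; -0.046 0.2 -0.1 0 0 0 255"
}}

```text
t: 6.82
ee_pos: [394.5, 166.3, 198.3]
eef_rot: [2.083, 0.252, -2.101]
ft_force: [0.1, -0.9, -1.4]
gripper_width: 0.332
```

```bash
python3 look.py w3 mat:4 lid_knob:200; python3 - <<'E'
from h import *
s=ctrl.observe();print(s["joints"],s["eef_rot"])
p=ctrl.capture("top");c=cam(p);a=cv2.resize(p["color"][180:300,180:340],(800,600),interpolation=cv2.INTER_CUBIC)
w=cv2.imread("pics/w3.png");cv2.imwrite("pics/a3.png",np.vstack([a[:,:,::-1][:400],])if 0 else np.hstack([cv2.resize(w,(480,300)),cv2.resize(a[:,:,::-1],(320,300))]))
E
```

```text
6.825 [394.5 166.3 198.3] [ 0.1 -0.9 -1.4] 0.3317842807661857 eye [470. 184. 341.] [-0.29 -0.07 -0.95]
mat 0.69 [305. 124. 122.  47.] [439.7 185.4   4. ]
lid_knob 0.86 [316. 244. 250. 227.] [405.3 166.9 200. ]
[ 0.18491092  0.05675497 -0.70440381  2.04608022  0.04314057  1.04925308
 -1.86835197] [ 2.09644792  0.25577599 -2.08931367]
```

View pics/a3.png

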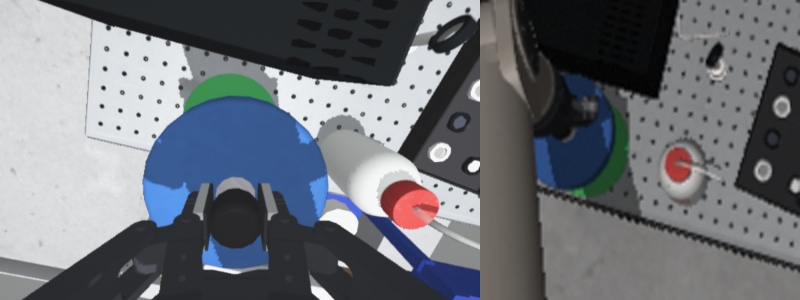

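```bash
python3 - <<'E'
from h import *
d=np.load("w3.npz");c=(d["K"],d["e"],d["r"])
I=cv2.imread("pics/w3.png").astype(int);g=(I[:,:,1]>I[:,:,2]+40)&(I[:,:,1]>I[:,:,0]+25)
P=[]
for u in range(255,366,5):
    v=np.nonzero(g[80:160,u])[0]
    if len(v):P.append(atz(c,u,v[0]+80-.5,4)[:2])
P=np.array(P);
from scipy.optimize import least_squares
f=least_squares(lambda q:np.hypot(*(P-q).T)-66,[397,172],loss="soft_l1");print(len(P),f.x,f.fun.round(1))
print(atz(c,316,292,220))
E
```

```text
23 [400.74995479 174.63957715] [ 0.2 -0.3 -0.1  0.1  0.1 -0.3 -0.3  0.2  0.2 -0.4  0.3  0.4 -0.1 -0.1
  0.2 -0.   0.2  0.1 -0.4 -0.2  0.  -0.1  0.1]
[392.70769069 163.8622922  220.        ]
```

Request:
{"op": "jog_arm", "data": {
  "commands": "0.004 0.005 0 0 0 0.05 255; 0.004 0.005 0 0 0 0.1 255; 0.004 0.005 0 0 0 0.16 255; 0.004 0.005 0 0 0 0.22 255; 0.004 0.005 0 0 0 0.28 255; 0.004 0.005 0 0 0 0.34 255; 0.004 0.005 0 0 0 0.4 255; 0.004 0.005 0 0 0 0.45 255; 0.004 0.005 0 0 0 0.5 255; 0.004 0.005 0 0 0 0.5 255; 0.004 0.005 0 0 0 0.5 255"
}}

```text
t: 8.4
ee_pos: [401.7, 174.4, 202.4]
eef_rot: [1.031, 1.312, -1.028]
ft_force: [0.5, 0.2, -2.1]
gripper_width: 0.332
```

```bash
python3 look.py w4 lid_knob:200; python3 - <<'E'
from h import *
s=ctrl.observe();print(s["joints"])
E
```

```text
8.4 [401.7 174.4 202.4] [ 0.5  0.2 -2.1] 0.33150278620732704 eye [385. 247. 346.] [ 0.07 -0.28 -0.96]
lid_knob 0.98 [313. 244. 250. 231.] [400.9 180.9 200. ]
[ 0.26059149  0.07712566 -0.7978375   2.03629654  0.06413799  1.05124802
 -0.32522706]
```

View pics/w4.png

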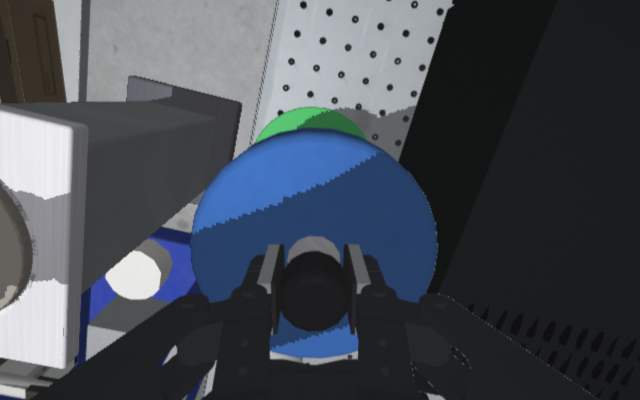

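Request:
{"op": "jog_arm", "data": {
  "commands": "0 0 -0.05 0 0 0 255; 0 0 -0.09 0 0 0 255; 0 0 -0.12 0 0 0 255; 0 0 -0.135 0 0 0 255; 0 0 -0.142 0 0 0 255; 0 0 -0.146 0 0 0 255; 0 0 -0.146 0 0 0 255; 0 0 -0.146 0 0 0 255"
}}

```text
t: 9.5
ee_pos: [401.8, 174.5, 56.6]
eef_rot: [1.029, 1.313, -1.027]
ft_force: [-2.5, 0.1, 6.5]
gripper_width: 0.327
```

Request:
{"op": "jog_arm", "data": {
  "commands": "0 0 0 0 0 0 200; 0 0 0 0 0 0 110; 0 0 0 0 0 0 100; 0 0 0 0 0 0 100; 0 0 0.03 0 0 0 60; 0 0 0.08 0 0 0 0; 0 0 0.14 0 0 0 0; 0 0 0.2 0 0 0 0; 0 0 0.2 0 0 0 0; 0 0 0.2 0 0 0 0"
}}

```text
t: 10.75
ee_pos: [400.6, 173.8, 254.9]
eef_rot: [1.027, 1.314, -1.028]
ft_force: [0.4, -0.3, 0.2]
gripper_width: 1.002
```

```bash
python3 look.py w5 lid_knob:55
```

```text
10.75 [400.6 173.8 254.9] [ 0.4 -0.3  0.2] 1.0020624250194419 eye [384. 246. 398.] [ 0.07 -0.29 -0.96]
lid_knob 0.61 [315. 172. 119. 116.] [402.9 173.2  55. ]
```

View pics/w5.png

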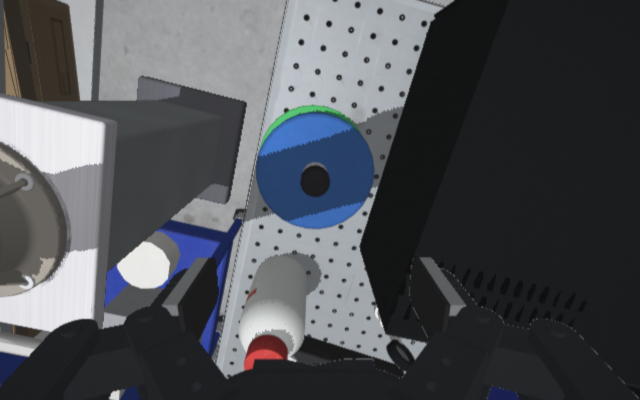

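Request:
{"op": "jog_arm", "data": {
  "commands": "0.02 -0.04 0 0 0 0.02 0; 0.04 -0.09 0 0 0 0.04 0; 0.06 -0.14 0 0 0 0.06 0; 0.08 -0.19 0 0 0 0.08 0; 0.1 -0.24 0 0 0 0.1 0; 0.12 -0.29 0 0 0 0.12 0; 0.14 -0.34 0 0 0 0.14 0; 0.16 -0.39 0 0 0 0.16 0; 0.18 -0.44 0 0 0 0.18 0; 0.2 -0.49 0 0 0 0.183 0; 0.216 -0.507 -0.04 0 0 0.183 0; 0.216 -0.507 -0.06 0 0 0.183 0"
}}

```text
t: 12.35
ee_pos: [615.2, -333.4, 189.7]
eef_rot: [0.591, 1.497, -0.589]
ft_force: [0.1, 0.2, -0.1]
gripper_width: 0.998
```

Request:
{"op": "jog_arm", "data": {
  "commands": "0 0 0 0 0 0 0; 0 0 0 0 0 0 0"
}}

```text
t: 12.6
ee_pos: [617.4, -331.4, 196.5]
eef_rot: [0.587, 1.489, -0.586]
ft_force: [-0.0, -0.9, -0.6]
gripper_width: 1.004
```

```bash
python3 at.py w5 315,181,84; python3 look.py w6 tub_centre:64 tall_holder:40 short_holder:44
```

```text
315,181,84 [403.9 170.6  84. ]
12.6 [ 617.4 -331.4  196.5] [-0.  -0.9 -0.6] 1.0036584114426335 eye [ 563. -281.  340.] [ 0.22 -0.2  -0.96]
tub_centre 0.81 [312. 188.  52.  60.] [ 617.9 -332.9   64. ]
tall_holder 0.7 [312. 232.  45.  42.] [ 655.3 -367.4   40. ]
short_holder 0.85 [307. 133.  47.  36.] [ 581.6 -305.    44. ]
```

View pics/w6.png

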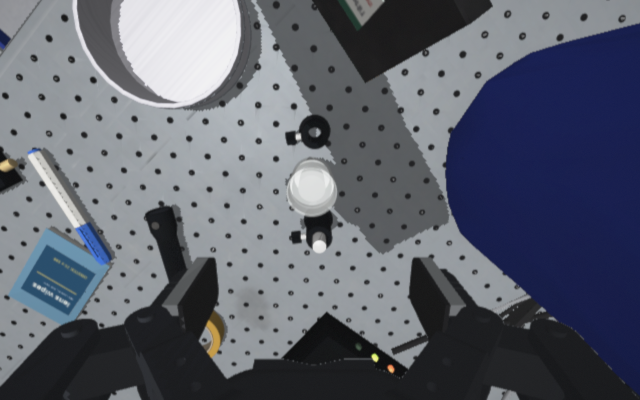

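```bash
python3 at.py w6 313,184,64 312,187,50
```

```text
313,184,64 [ 615.7 -329.5   64. ]
312,187,50 [ 619.8 -334.6   50. ]
```

Request:
{"op": "jog_arm", "data": {
  "commands": "0 0.001 -0.05 0 0 0 0; 0 0.001 -0.1 0 0 0 0; 0 0.001 -0.14 0 0 0 0; 0 0.001 -0.166 0 0 0 0; 0 0.001 -0.166 0 0 0 0; 0 0.001 -0.166 0 0 0 255; 0 0.001 -0.166 0 0 0 255; 0 0.001 -0.166 0 0 0 255; 0 0.001 -0.166 0 0 0 255; 0 0.001 -0.166 0 0 0 255; 0 0.001 -0.166 0 0 0 255",
  "grip_force": 35
}}

```text
t: 14.18
ee_pos: [618.3, -332.5, 31.5]
eef_rot: [0.588, 1.486, -0.588]
ft_force: [-0.4, -1.0, 6.6]
gripper_width: 0.505
```

Request:
{"op": "jog_arm", "data": {
  "commands": "0 0 0.02 0 0 0 255; 0 0 0.06 0 0 0 255; 0 0 0.11 0 0 0 255; 0 0 0.15 0 0 0 255; -0.03 0 0.15 0 0 0 255; -0.07 0 0.15 0 0 0 255; -0.11 0 0.15 0 0 0 255; -0.15 0 0.15 0 0 0 255; -0.174 0.002 0.15 0 0 0 255; -0.174 0.002 0.15 0 0 0 255; -0.174 0.002 0.15 0 0 0 255"
}}

```text
t: 15.55
ee_pos: [444.1, -329.7, 180.2]
eef_rot: [0.588, 1.488, -0.587]
ft_force: [0.6, -0.4, -1.0]
gripper_width: 0.507
```

```bash
python3 look.py w7 tub_centre:180 pot:50
```

```text
15.55 [ 444.1 -329.7  180.2] [ 0.6 -0.4 -1. ] 0.506914564564709 eye [ 390. -279.  323.] [ 0.22 -0.2  -0.96]
tub_centre 0.8 [314. 280. 109. 145.] [ 453.1 -337.4  180. ]
pot 0.74 [305. 175. 152. 147.] [ 431.8 -326.7   50. ]
```

View pics/w7.png

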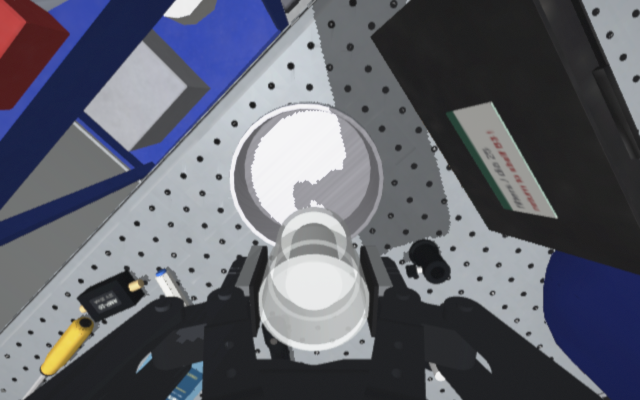

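```bash
python3 - <<'E'
from h import *
from scipy.optimize import least_squares
d=np.load("w7.npz");c=(d["K"],d["e"],d["r"])
t=np.linspace(0,2*np.pi,180)
def ext(q):
    P=np.array([proj(c,[q[0]+66*np.cos(a),q[1]+66*np.sin(a),50]) for a in t]);return np.array([P[:,0].min(),P[:,0].max(),P[:,1].min()])
f=least_squares(lambda q:ext(q)-[230.5,383,102],[440,-330],diff_step=1e-3);print(f.x,f.fun)
# projected tub axis bottom
for X in ([444,-330,140],[444,-330,213]): print(proj(c,X))
E
```

```text
[ 437.5483747  -330.53315322] [-1.12879603  1.13086714  0.14074642]
[312.17008275 227.00182559]
[311.7322975  298.20548417]
```

Request:
{"op": "jog_arm", "data": {
  "commands": "-0.003 -0.001 -0.04 0 0 0 255; -0.003 -0.001 -0.08 0 0 0 255; -0.003 -0.001 -0.11 0 0 0 255; -0.003 -0.001 -0.13 0 0 0 255; -0.003 -0.001 -0.138 0 0 0 255; -0.003 -0.001 -0.143 0 0 0 255; -0.003 -0.001 -0.144 0 0 0 255; -0.003 -0.001 -0.144 0 0 0 255; -0.003 -0.001 -0.144 0 0 0 255"
}}

```text
t: 16.82
ee_pos: [440.7, -330.7, 37.5]
eef_rot: [0.587, 1.489, -0.588]
ft_force: [-3.3, 3.6, 8.5]
gripper_width: 0.505
```

Request:
{"op": "jog_arm", "data": {
  "commands": "0 0 0 0 0 0 110; 0 0 0 0 0 0 80; 0 0 0 0 0 0 70; 0 0 0 0 0 0 70; 0 0 0.02 0 0 0 70; 0 0 0.06 0 0 0 70; 0 0 0.12 0 0 0 40; 0 0 0.16 0 0 0 0; 0 0 0.16 0 0 0 0; 0 0 0.16 0 0 0 0"
}}

```text
t: 18.08
ee_pos: [439.3, -330.6, 194.7]
eef_rot: [0.588, 1.491, -0.588]
ft_force: [-0.4, -0.3, -0.1]
gripper_width: 0.998
```

```bash
python3 look.py w8 tub_centre:70 pot:50
```

```text
18.075 [ 439.3 -330.6  194.7] [-0.4 -0.3 -0.1] 0.9977117555501285 eye [ 386. -280.  338.] [ 0.21 -0.2  -0.96]
tub_centre 0.55 [314. 191.  50.  62.] [ 440.9 -331.    70. ]
pot 0.82 [311. 178. 147. 149.] [ 434.5 -328.4   50. ]
```

View pics/w8.png

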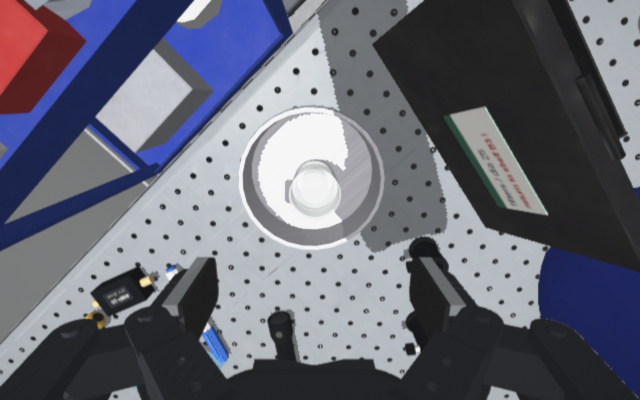

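```bash
python3 - <<'E'
from h import *
from scipy.optimize import least_squares
d=np.load("w8.npz");c=(d["K"],d["e"],d["r"])
I=cv2.imread("pics/w8.png")
t=np.linspace(0,2*np.pi,120,endpoint=False)
# search rim: maximise mean brightness of ring r=64 mid-rim at z=50
g=cv2.GaussianBlur(I,(3,3),0).mean(2)
def sc(x,y):
    f=lambda r,z:np.array([g[int(round(v)),int(round(u))] for u,v in (proj(c,[x+r*np.cos(a),y+r*np.sin(a),z]) for a in t)])
    return np.median(f(64,50)-f(60.5,50))+np.mean(f(64,50)-.5*f(60.5,50)-.5*f(68.5,50))
b=max((sc(x,y),x,y) for x in np.arange(430,447,1.) for y in np.arange(-338,-321,1.));print(b)
print(atz(c,315,184,70))
P=np.array([proj(c,[b[1]+66*np.cos(a),b[2]+66*np.sin(a),50]) for a in t]);print(P.min(0),P.max(0))
E
```

```text
(np.float64(133.3986111111111), np.float64(438.0), np.float64(-331.0))
[ 436.98759655 -326.02849577   70.        ]
[238.18201097 106.8499471 ] [385.05010998 249.6725177 ]
```

Request:
{"op": "jog_arm", "data": {
  "commands": "0 0 0.05 0 0 0 0; 0.01 0.05 0.09 0 0 -0.02 0; 0.01 0.1 0.09 0 0 -0.04 0; 0.01 0.15 0.09 0 0 -0.06 0; 0.01 0.2 0.09 0 0 -0.08 0; 0.01 0.25 0.09 0 0 -0.1 0; 0.01 0.3 0.09 0 0 -0.12 0; 0 0.35 0.09 0 0 -0.14 0; -0.01 0.4 0.08 0 0 -0.16 0; -0.02 0.45 0.07 0 0 -0.183 0; -0.039 0.505 0.06 0 0 -0.183 0; -0.039 0.505 0.06 0 0 -0.183 0"
}}

```text
t: 19.73
ee_pos: [398.1, 178.4, 254.3]
eef_rot: [1.02, 1.321, -1.021]
ft_force: [0.1, -0.6, -0.5]
gripper_width: 1.003
```

Request:
{"op": "jog_arm", "data": {
  "commands": "0 0 0 0 0 0 0; 0 0 -0.06 0 0 0 0; 0 0 -0.12 0 0 0 60; 0 0 -0.16 0 0 0 60; 0 0 -0.19 0 0 0 60; 0 0 -0.2 0 0 0 60; 0 0 -0.2 0 0 0 60; 0 0 -0.2 0 0 0 255; 0 0 -0.2 0 0 0 255; 0 0 -0.2 0 0 0 255; 0 0 -0.2 0 0 0 255; 0 0 -0.2 0 0 0 255",
  "grip_force": 50
}}

```text
t: 21.22
ee_pos: [401.9, 174.4, 56.6]
eef_rot: [1.029, 1.312, -1.027]
ft_force: [-0.9, -0.6, 5.7]
gripper_width: 0.33
```

Request:
{"op": "jog_arm", "data": {
  "commands": "0 0 0.02 0 0 0 255; 0 0 0.07 0 0 0 255; 0 0 0.13 0 0 0 255; 0 0 0.19 0 0 0 255; 0 0 0.25 0 0 0 255; 0.02 -0.05 0.25 0 0 -0.05 255; 0.04 -0.1 0.25 0 0 -0.1 255; 0.042 -0.15 0.25 0 0 -0.15 255; 0.042 -0.2 0.25 0 0 -0.2 255; 0.042 -0.25 0.25 0 0 -0.25 255; 0.042 -0.3 0.25 0 0 -0.3 255; 0.042 -0.3 0.25 0 0 -0.3 255"
}}

```text
t: 22.72
ee_pos: [441.6, -130.4, 304.8]
eef_rot: [1.707, 0.787, -1.709]
ft_force: [-0.2, 1.2, -2.5]
gripper_width: 0.335
```

Request:
{"op": "jog_arm", "data": {
  "commands": "0 -0.05 0 0 0 -0.05 255; 0 -0.1 0 0 0 -0.1 255; 0 -0.15 0 0 0 -0.15 255; 0 -0.18 0 0 0 -0.2 255; 0 -0.205 0 0 0 -0.2 255; 0 -0.205 -0.05 0 0 -0.2 255; 0 -0.205 -0.1 0 0 -0.2 255; 0 -0.205 -0.13 0 0 -0.2 255; 0 -0.205 -0.13 0 0 -0.2 255; 0 -0.205 -0.13 0 0 -0.2 255"
}}

```text
t: 23.98
ee_pos: [444.3, -330.9, 177.0]
eef_rot: [2.092, 0.257, -2.088]
ft_force: [0.1, -0.3, -1.5]
gripper_width: 0.328
```

```bash
python3 look.py w9 lid_knob:175 pot:50; python3 - <<'E'
from h import *
s=ctrl.observe();print(s["eef_rot"])
p=ctrl.capture("top")
w=cv2.imread("pics/w9.png");a=cv2.resize(p["color"][200:310,330:450],(320,300),interpolation=cv2.INTER_CUBIC)[:,:,::-1];cv2.imwrite("pics/a9.png",np.hstack([cv2.resize(w,(480,300)),a]))
E
```

```text
23.975 [ 444.3 -330.9  177. ] [ 0.1 -0.3 -1.5] 0.32830888932273605 eye [ 518. -313.  320.] [-0.28 -0.07 -0.96]
lid_knob 0.76 [313. 245. 250. 231.] [ 452.5 -329.7  175. ]
pot 0.93 [306. 127.  87.  22.] [ 494.9 -312.7   50. ]
[ 2.09290907  0.2542475  -2.08757333]
```

View pics/a9.png

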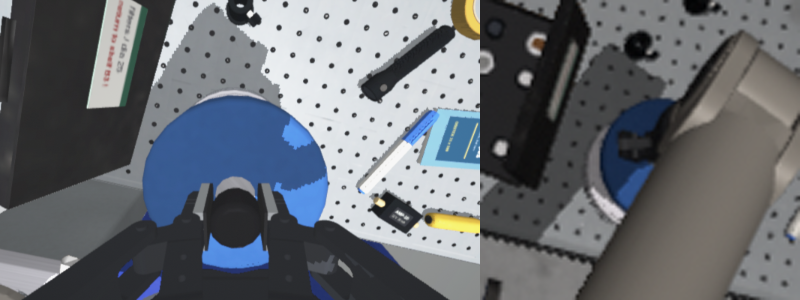

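Request:
{"op": "jog_arm", "data": {
  "commands": "0 0 -0.03 0 0 0 255; 0 0 -0.055 0 0 0 255; 0 0 -0.065 0 0 0 255; 0 0 -0.072 0 0 0 255; 0 0 -0.078 0 0 0 255; 0 0 -0.082 0 0 0 255; 0 0 -0.084 0 0 0 255; 0 0 -0.084 0 0 0 255; 0 0 -0.084 0 0 0 255"
}}

```text
t: 25.3
ee_pos: [443.2, -330.9, 92.7]
eef_rot: [2.091, 0.255, -2.092]
ft_force: [-3.1, 1.4, 5.5]
gripper_width: 0.328
```

Request:
{"op": "jog_arm", "data": {
  "commands": "0 0 0 0 0 0 200; 0 0 0 0 0 0 110; 0 0 0 0 0 0 90; 0 0 0 0 0 0 90; 0 0 0.03 0 0 0 60; 0 0 0.07 0 0 0 0; 0 0 0.07 0 0 0 0; 0 0 0.07 0 0 0 0"
}}

```text
t: 26.3
ee_pos: [442.5, -330.7, 160.9]
eef_rot: [2.091, 0.256, -2.093]
ft_force: [0.5, 0.7, -0.8]
gripper_width: 0.999
```

```bash
python3 look.py w10 lid_knob:90 pot:50; python3 - <<'E'
from h import *
p=ctrl.capture("side");w=cv2.imread("pics/w10.png");a=cv2.resize(p["color"][180:320,350:500],(320,300),interpolation=cv2.INTER_CUBIC)[:,:,::-1];cv2.imwrite("pics/a10.png",np.hstack([cv2.resize(w,(480,300)),a]))
E
```

```text
26.3 [ 442.5 -330.7  160.9] [ 0.5  0.7 -0.8] 0.9988681959403635 eye [ 517. -313.  304.] [-0.29 -0.07 -0.96]
lid_knob 0.69 [315. 206. 184. 174.] [ 447.5 -331.5   90. ]
pot 0.58 [314. 207. 183. 172.] [ 434.4 -334.3   50. ]
pot 0.57 [304. 117.  26.   2.] [ 501.  -309.5   50. ]
```

View pics/a10.png

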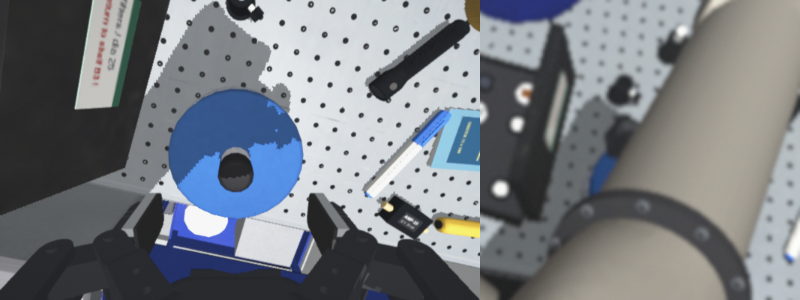

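Request:
{"op": "jog_arm", "data": {
  "commands": "0 0 0.05 0 0 0 0; -0.03 -0.04 0.09 0 0 0 0; -0.07 -0.08 0.09 0 0 0 0; -0.11 -0.12 0.09 0 0 0 0; -0.15 -0.16 0.09 0 0 0 0; -0.19 -0.2 0.09 0 0 0 0; -0.23 -0.25 0.09 0 0 0 0; -0.27 -0.29 0.08 0 0 0 0; -0.27 -0.29 0.08 0 0 0 0; -0.27 -0.29 0.08 0 0 0 0"
}}

```text
t: 27.75
ee_pos: [173.3, -620.2, 240.2]
eef_rot: [2.093, 0.259, -2.092]
ft_force: [0.2, 1.7, -0.5]
gripper_width: 0.997
```

```bash
python3 - <<'E'
from h import *
o=[]
for n in("top","side"):
    p=ctrl.capture(n);a=p["color"][:,:,::-1];b=cv2.imread(f"pics/{n}0.png")
    def k(I): 
        I=I.astype(int);h=cv2.cvtColor(I.astype(np.uint8),cv2.COLOR_BGR2HSV);m=(h[...,0]>98)&(h[...,0]<118)&(h[...,1]>120)&(h[...,2]>60);m[:225]=0;m[300:]=0;m[:,:360]=0;m[:,456:]=0
        y,x=np.nonzero(m);return len(x),x.mean().round(2),y.mean().round(2),x.min(),x.max(),y.min(),y.max()
    print(n,k(b),k(a))
    for I in(b,a):o.append(cv2.resize(I[190:310,360:480],(390,290) if 0 else (290,290),interpolation=cv2.INTER_CUBIC))
cv2.imwrite("pics/f.png",np.vstack([np.hstack(o[:2]),np.hstack(o[2:])]))
E
```

```text
top (1360, np.float64(392.05), np.float64(261.82), np.int64(371), np.int64(447), np.int64(241), np.int64(287)) (1360, np.float64(392.42), np.float64(261.82), np.int64(371), np.int64(447), np.int64(241), np.int64(287))
side (1940, np.float64(426.3), np.float64(270.0), np.int64(401), np.int64(452), np.int64(245), np.int64(295)) (1933, np.float64(427.07), np.float64(269.95), np.int64(401), np.int64(453), np.int64(245), np.int64(295))
```

```bash
python3 -c "
from cell import ctrl
print(ctrl.close_job())"
```

```text
the job is handed in; nothing more can be done
None
```

The tub is upright in the pot with the lid back on the rim. I handed the job in after about 28 s of robot time; no verdict was reported.

**What I did:** I lifted the lid by its knob and set it down about 4–5 mm from the middle of the mat, then let go. I stood the tub in the pot and let go. I then re-gripped the knob in the pose where I had released it, and put the lid back where I had first picked it up.

**Last checks:**
- **Lid:** In the top and side cameras it lies within about 1 px (2–3 mm) sideways of its starting place, with its image rows unchanged. The force when setting it down (5.5 N) matched the first grasp (5.8 N), so it appears fully seated.
- **Tub:** Before the lid went back on, the wrist picture showed the tub upright, about 1–5 mm from the pot's middle.
- **Post holders, wash bottle and lens stand:** Nothing in the pictures I viewed showed a disturbed bystander, but I made no separate final measurement of them.

**Disagreements:**
- The wrist camera placed the lid's knob at x ≈ 442 mm, the fixed cameras at about 435 mm, and the pot-rim fit gave about 438 mm. I relied on repeating the commanded poses, not on any one of these.
- My last composite picture could not be viewed because I had reached the 12-picture limit. The final lid check therefore rests on the numbers alone.

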